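# Close the panel press with its folding crank

## Robot

A 6-joint arm with a two-finger parallel gripper is mounted at the origin on the work surface. World frame = base frame: x ahead of the robot, y to its left, z up, the work surface at z = 0. Lengths are in m, angles in degrees, forces in N, time in s.
With the tool pointing down it reaches from about 0.25 to 0.775 m from the base axis. Payload 4 kg.
Tool frame: the origin (TCP) lies at the very end of the fingers, on their centre line; the grasp point (between the pads) lies 19 mm behind it (env.grasp_offset is the distance from the TCP to the grasp point, in m); z points along the fingers, y is the line along which they close (so a half turn about z gives the same grasp; the last joint's range is limited). The gripper opens to 85 mm and grips with 20 to 120 N. Pads are 22 mm wide; open, the fingers measure 114 mm over their backs; the gripper's body (76 mm by 85 mm) begins 54 mm behind the grasp point. The pads swing forward as they close: fully open they stand 13 mm farther back than shut.
Start: joints at [68.864, 4.996, 78.535, -0, 96.463, -5.907], TCP at [0.144, 0.531, 0.231] pointing down, gripper open.
Joint ranges: [-177.83, 177.83], [-43.37, 116.18], [15.69, 146.23], [-61.86, 241.86], [9.47, 152.12], [-147.06, 147.06]. Speed limits (degrees/s): [159.86, 159.86, 180, 180, 180, 180].

## Interface

Orientations are given as a 3x3 rotation matrix whose columns are the frame's x, y, z axes.
In Python, from workcell import env, eyes gives the robot as it stands.
- The arm moves only by the tool jog_arm, never from a script. Its argument "commands" is one flat list of numbers, 4 for each row, row after row: the shift along the tool's x, y, z as a fraction of full scale, then the turn about the tool's z as a fraction of full scale. A call has 1 to 20 rows; each row is the pose to reach, as a shift and turn from the pose commanded when the call began, along the tool's axes at that moment; what a row does not reach only later rows make up. Full scale, the value 1, is 0.2 m for a shift and 30 degrees for a turn. A row lasts 1/8 s, in which the tool goes at most 62.5 mm and 10.7 degrees, less where a joint would pass 70% of its speed; a pose out of reach is approached as far as the arm can. A call with a number of a shift or a turn outside -1 to 1 is refused whole. A call with a gripper value outside its range is refused whole. "grip" is the gripper's target within -1 to 1 (shut at 1, half-way at 0, fully open at -1), set as the call begins (left out, the last holds). The fingers move at their own pace and stop on an object; the grip force is fixed at half the most. Time passes only in rows, so rows that repeat a pose let the fingers close. It gives the time, the measured TCP pose, the force, the opening and the grip force at its end, in the units of the state.
- env.sense(): the state, without advancing time (a new reading comes with each control period).
- eyes.grab_frame(name): name is "side" or "top" or "wrist"; returns (picture, depth): 400x640x3 uint8, blue, green, red; 400x640 float32, m along the optical axis (not along the pixel's ray), 0 where there is no reading.
- eyes.get_calibration(name): a dict with "intrinsics" (3x3 intrinsics, pixels), "dist_coeffs" ([k1, k2, p1, p2, k3] as OpenCV has them; the pictures are not rectified), "view" (4x4, takes a point from world to camera coordinates); the wrist camera has in their place "hand_eye" (4x4, takes a point from camera to tool coordinates, whose origin is the TCP and whose axes are the flange's). Camera axes: x right, y down, z forward; pixel columns grow to the right and rows downward; lengths in m; the calibration is good to about 2 mm. A picture is of the moment at which its call begins: read the wrist's pose just before it. get_calibration takes no time and is no camera call.
- env.finish_job(): hands the job in; it is judged then, once.
The state is a dict: "clock": time; "joint_positions": joint angles; "joint_velocities": joint speeds; "effort": joint torques, N m; "tool_pos": TCP position; "orientation": TCP orientation; "wrist_force": force on the tool from outside, world axes, zero at the start; "torque": the same for the moment, N m; "gripper_width": finger opening in m; "grasp_force": force on a finger pad.
Only numpy, scipy, OpenCV 4.12 (cv2) and the standard library are available. Lean on these libraries where they do the work, as an engineer would, in place of code of your own. Each camera call takes 0.05 s, during which the arm holds its last target. There are 200 camera calls.

## Task

A freshly glued wooden panel lies in the small bench press. Swing the press's folding crank handle all the way up, crank it clockwise (seen from above) until the press plate holds the panel firmly: the crank should feel clearly heavier than when it ran free, about 8.5 N at the handle, but do not force it. Then, without slackening the press, fold the handle flat again along the crank arm, let go, and leave the other things on the table where they are.

Things in the scene. Friction and masses are not known exactly. Their poses are not given: they have to be found in the camera images.
- press: the bench press: dark steel base 200 x 270 x 25 mm (origin at the centre of its underside), two steel columns, a 56 mm wide cross beam 158 to 180 mm above the table, the crank on top. Fixed. The bed under the panel stands at a different height each time, so how many turns close the press (about 1/2 to 2 1/4) is not known beforehand
- hub (a point): point on the upright axis of the crank, level with the folding hinge, 40 mm above the cross beam. The crank turns in place (no rise), by several turns. Arm: flat steel bar 15 mm wide, top 13 mm below this point. Running free it takes a steady 5 N at the upright handle (friction, 0.38 N m), and it stays where it is left
- elbow (a point): centre of the folding hinge at the outer end of the crank arm, 75 mm from hub at the same height; the direction from hub to elbow is the crank arm's direction. The cheeks of the hinge are 21 mm wide
- grip (a point): point on the axis of the handle's black revolving sleeve, 66 mm from elbow: where to take it. The sleeve is a 22 mm thick round bar that reaches from 14 to 80 mm from elbow (83 mm with its end cap) and spins freely about its own axis. Folded, it lies level above the crank arm, from elbow back towards and just past hub; swung out it stands upright on elbow
- handle (a joint): fold angle of the handle in rad: 0 lying flat on the crank arm, 1.57 standing upright against its stop. Its hinge is level, square to the crank arm, and stiff enough (0.09 N m, about 1.4 N at the grip) to stay where it is left. Pinched, the sleeve turns and slips a little between the fingers, so go slightly past either end of the swing to reach the stop
- platen: the press plate, aluminium, 135 x 175 x 12 mm, sprung; origin under its centre. Goes down as the crank turns clockwise. Once it meets the panel, the force to keep cranking grows by 0.25 N per 0.1 rad. Held well at 7.5 to 9.5 N while turning (some 1.3 rad past first touch), crushed above 11 N. When the hand stops and holds, friction fades: about 0 N is left if free, 2.5 to 4.5 N if held well
- panel: the glued plywood panel, 125 x 165 x 22 mm, lying on the press bed under the press plate; origin at the centre of its underside
- glue: glue bottle, 48 mm thick, 120 mm tall, beside the press; origin at the centre of its foot; leave it alone
- brush: brush lying on the table before the press; leave it alone
- sanding_block: cork sanding block 100 x 60 x 30 mm behind the press; origin under its centre; leave it alone
- spare_panel: second plywood panel 125 x 165 x 22 mm lying on the table beside the press; origin under its centre; leave it alone
- pencil_cup: dark cup with pencils, 76 mm wide, about 180 mm tall; leave it alone
- figure: small plaster animal, about 90 mm tall, on a chipboard box 160 mm tall; leave it alone
- phone: phone 75 x 150 x 8 mm lying on the table; leave it alone

How it is judged (in metres and radians):
On the way, in this order (a step that is already met when the one before it is completed fails the run):
1. the handle is swung fully out (upright), the press still open (value of joint handle above 1.4 rad and contact force between platen and panel below 2 N), for 0.1 s.
2. with the handle out, the press plate is cranked down until it holds the panel firmly (value of joint handle above 1.1 rad and contact force between platen and panel above 35 N), for 0.1 s.
At the end, for the whole second after the job is handed in: the handle lies folded on the crank arm (within 0.12 rad, 7 degrees, of flat) and the press plate presses the panel with 35 to 120 N (value of joint handle below 0.12 rad and contact force between platen and panel between 35 and 120 N); the robot touches nothing.
It fails at once if the panel is crushed: pressed with more than 140 N (contact force between platen and panel above 140 N).
It fails at once if another thing on the table is moved more than 30 mm (distance of any of glue, brush, sanding_block, spare_panel, pencil_cup, figure, phone from where it was at the start of the episode above 0.03 m).
It also fails if it takes over 72 s, if anything falls off the work surface, if the arm or the gripper's body presses on something with over 40 N, if the wrist force passes 120 N, or if a joint passes its speed limit or range.

## Working session

There is one attempt and no reset: what is moved stays moved. The work goes in short steps, Python scripts to look and compute and a tool call to move; the robot and the scene stay as the last step left them, time stands still between calls to the robot, and variables do not carry over. Pictures are saved under pics/ and viewed, at most 10 in all, crops included, and the job is handed in when it is done.

Besides the shell and the picture viewer there is one more tool, called after "Request:" as name(argument=value, ...), one argument or row to a line, values as JSON. jog_arm: Moves the arm, as the interface text tells. Shift numbers are shares of 0.2 m and turn numbers shares of 30 degrees, none past 1 either way. Its arguments: {"type":"object","properties":{"commands":{"type":"array"},"grip":{"type":"number"}},"required":["commands"]}

```bash
ls; mkdir -p pics; python3 - <<'E'
from workcell import env,eyes
import cv2,numpy as np
s=env.sense();print(s)
for n in ("side","top"):
    im,d=eyes.grab_frame(n);cv2.imwrite(f"pics/{n}0.png",im);np.save(f"pics/{n}0.npy",d)
    c=eyes.get_calibration(n);print(n,c)
print(eyes.get_calibration("wrist"))
E
```

```text
pics
{'clock': 0.0, 'joint_positions': array([ 6.88623112e+01,  5.04218565e+00,  7.86252965e+01,  2.15321424e-03,
        9.64624876e+01, -5.90885618e+00]), 'joint_velocities': array([-0.05901561,  0.05129239,  0.01375894, -0.05074757, -0.03268345,
       -0.00321388]), 'effort': array([-6.90213601e-04, -3.51868308e+01, -3.13271070e+01, -1.28466158e-04,
        1.08901240e-02, -1.01001993e-05]), 'tool_pos': array([0.14430046, 0.53022192, 0.23010489]), 'orientation': array([[-9.64885417e-01,  2.62669764e-01, -8.52837214e-04],
       [ 2.62671009e-01,  9.64883164e-01, -2.10230609e-03],
       [ 2.70676025e-04, -2.25250010e-03, -9.99997426e-01]]), 'wrist_force': array([ 0.48128422, -0.6729473 ,  0.47055045]), 'torque': array([ 0.00436733,  0.0377229 , -0.04766586]), 'grasp_force': 0.0, 'gripper_width': 0.08482393977068498}
side {'intrinsics': array([[377.2614998 ,   0.        , 315.34368602],
       [  0.        , 377.2614998 , 193.99291605],
       [  0.        ,   0.        ,   1.        ]]), 'dist_coeffs': array([-0.00417399,  0.        ,  0.        ,  0.        ,  0.        ]), 'vie
[... 679 characters left out ...]
.97697719,  0.97068849],
       [ 0.        ,  0.        ,  0.        ,  1.        ]])}
{'intrinsics': array([[286.21911997,   0.        , 319.9789451 ],
       [  0.        , 286.21911997, 194.98395547],
       [  0.        ,   0.        ,   1.        ]]), 'dist_coeffs': array([-0.01802147,  0.        ,  0.        ,  0.        ,  0.        ]), 'hand_eye': array([[ 7.45336180e-04, -9.64430091e-01, -2.64336991e-01,
         6.54433824e-02],
       [ 9.99999065e-01,  4.15865191e-04,  1.30236248e-03,
        -4.47471760e-04],
       [-1.14610902e-03, -2.64337714e-01,  9.64429499e-01,
        -1.43187054e-01],
       [ 0.00000000e+00,  0.00000000e+00,  0.00000000e+00,
         1.00000000e+00]])}
```

View pics/side0.png

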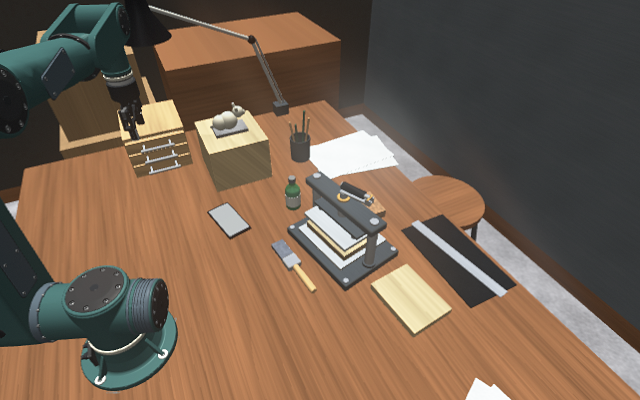

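View pics/top0.png

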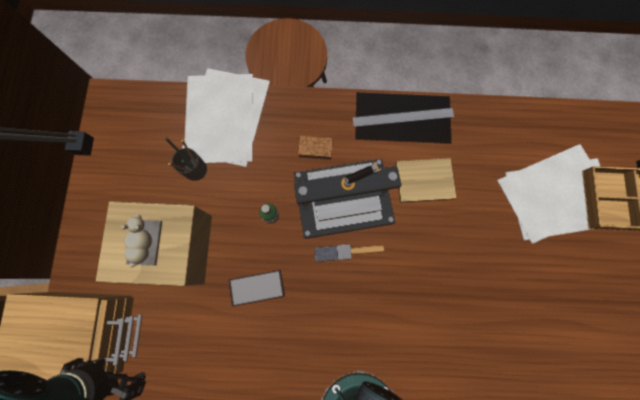

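Both views show the press with its crank on the beam: in the top view an orange spot at about (347,183) and a dark handle running to (380,167), in the side view around (343,197)–(380,205). I'll enlarge both.

```bash
cat >h.py <<'E'
from workcell import env,eyes
import cv2,numpy as np
def cal(n,s=None):
    c=eyes.get_calibration(n)
    if n=="wrist":
        T=np.eye(4);T[:3,:3]=s["orientation"];T[:3,3]=s["tool_pos"];M=T@c["hand_eye"]
    else: M=np.linalg.inv(c["view"])
    return c["intrinsics"],c["dist_coeffs"],M
def ray(C,p):
    K,D,M=C;u=cv2.undistortPoints(np.array([[p]],float),K,D)[0,0]
    return M[:3,3],M[:3,:3]@np.array([u[0],u[1],1.])
def onz(C,p,z):
    o,d=ray(C,p);return o+d*(z-o[2])/d[2]
def pt(C,p,depth):
    o,d=ray(C,p);return o+d*depth
def meet(C1,p1,C2,p2):
    o1,d1=ray(C1,p1);o2,d2=ray(C2,p2)
    t=np.linalg.lstsq(np.c_[d1,-d2],o2-o1,rcond=None)[0]
    a=o1+d1*t[0];b=o2+d2*t[1];return (a+b)/2,np.linalg.norm(a-b)
def proj(C,P):
    K,D,M=C;V=np.linalg.inv(M);r,_=cv2.Rodrigues(V[:3,:3])
    return cv2.projectPoints(np.array(P,float).reshape(-1,1,3),r,V[:3,3],K,D)[0].reshape(-1,2)
E
python3 - <<'E'
from h import *
a=cv2.imread("pics/side0.png")[150:290,270:410];b=cv2.imread("pics/top0.png")[130:250,270:410]
f=lambda x:cv2.resize(x,None,fx=4,fy=4,interpolation=cv2.INTER_CUBIC)
b2=cv2.copyMakeBorder(b,0,20,0,0,cv2.BORDER_CONSTANT)
cv2.imwrite("pics/crop0.png",cv2.resize(np.hstack([a,b2]),None,fx=800/280,fy=800/280,interpolation=cv2.INTER_CUBIC))
T=cal("top");d=np.load("pics/top0.npy");S=cal("side");ds=np.load("pics/side0.npy")
for p in [(347,183),(378,168),(305,190),(395,175),(303,176),(391,163),(268,211)]: print(p,pt(T,p,d[p[1],p[0]]).round(3))
for p in [(343,197),(380,205),(362,190)]: print(p,pt(S,p,ds[p[1],p[0]]).round(3))
E
```

```text
(347, 183) [0.578 0.065 0.226]
(378, 168) [ 0.619 -0.01   0.223]
(305, 190) [0.566 0.166 0.185]
(395, 175) [ 0.614 -0.059  0.185]
(303, 176) [0.647 0.183 0.022]
(391, 163) [ 0.708 -0.085 -0.004]
(268, 211) [0.519 0.264 0.122]
(343, 197) [0.585 0.056 0.191]
(380, 205) [0.768 0.129 0.029]
(362, 190) [0.615 0.017 0.234]
```

View pics/crop0.png

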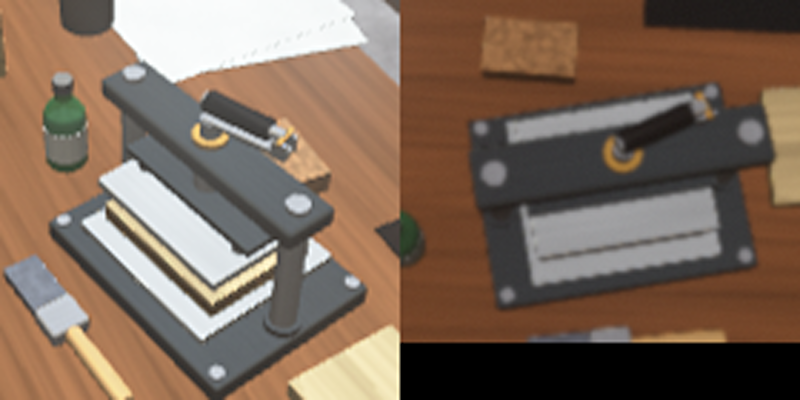

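The orange ring marks the hub on the beam at crop (623,153). The folded handle runs from it to the orange-marked elbow at (705,105), so the arm points about −63° in the world. I'll lift the arm and go above it.

Request:
jog_arm(
  commands=[0, 0, -0.5, 0, 0, 0, -0.95, 0, 0, 0, -0.95, 0, 0, 0, -0.95, 0, -0.3, -0.3, -0.95, 0, -0.6, -0.6, -0.95, 0, -0.9, -0.9, -0.95, 0, -1, -1, -0.95, 0],
  grip=-1,
)

```text
clock: 1.1
tool_pos: [0.269, 0.3119, 0.4196]
orientation: [[-0.965, 0.262, -0.002], [0.262, 0.965, -0.002], [0.001, -0.002, -1.0]]
wrist_force: [1.0, 0.4, 0.5]
gripper_width: 0.0852
grasp_force: 0.0
```

Request:
jog_arm(
  commands=[-0.3, -0.25, 0, 0, -0.6, -0.5, 0, 0, -0.9, -0.75, 0, 0, -1, -0.85, 0, 0, -1, -0.85, 0, 0],
)

```text
clock: 1.72
tool_pos: [0.4182, 0.0941, 0.4187]
orientation: [[-0.963, 0.269, -0.005], [0.269, 0.963, -0.001], [0.004, -0.002, -1.0]]
wrist_force: [-0.0, 0.4, -0.1]
gripper_width: 0.0855
grasp_force: 0.0
```

Request:
jog_arm(
  commands=[-0.2, 0, 0, 0.3, -0.35, 0, 0, 0.65, -0.35, 0, 0, 1, -0.35, 0, 0, 1, -0.35, 0, 0, 1],
)

```text
clock: 2.35
tool_pos: [0.484, 0.0794, 0.4212]
orientation: [[-0.707, 0.707, -0.0], [0.707, 0.707, 0.0], [0.0, -0.0, -1.0]]
wrist_force: [-0.4, -0.4, 0.5]
gripper_width: 0.0855
grasp_force: 0.0
```

```bash
python3 - <<'E'
from h import *
s=env.sense();im,d=eyes.grab_frame("wrist");cv2.imwrite("pics/w0.png",im);np.save("pics/w0.npy",d)
import pickle;pickle.dump(s,open("pics/w0.pkl","wb"))
C=cal("wrist",s);print(s["joint_positions"].round(1),proj(C,[[.578,.062,.22],[.612,-.005,.22]]).round())
E
```

```text
[  2.7  -0.2  62.4   0.  117.9 -42.3] [[361. 232.]
 [342. 281.]]
```

View pics/w0.png

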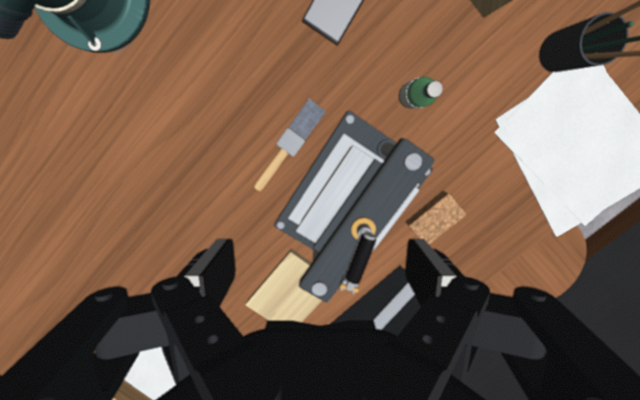

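The wrist view shows the ring at (363,230), the sleeve running from about (368,240) to (355,278), and the elbow near (350,287). I'll measure these from depth in the wrist and top views.

```bash
cat >m.py <<'E'
from h import *
def cloud(C,im,d,box):
    u0,v0,u1,v1=box;vv,uu=np.mgrid[v0:v1,u0:u1];K,D,M=C
    n=cv2.undistortPoints(np.c_[uu.ravel(),vv.ravel()].astype(float).reshape(-1,1,2),K,D)[:,0]
    z=d[v0:v1,u0:u1].ravel();P=np.c_[n*z[:,None],z]@M[:3,:3].T+M[:3,3]
    return P,im[v0:v1,u0:u1].reshape(-1,3),np.c_[uu.ravel(),vv.ravel()]
def orange(c): 
    h=cv2.cvtColor(c[None],cv2.COLOR_BGR2HSV)[0];return (h[:,0]>12)&(h[:,0]<28)&(h[:,1]>130)&(h[:,2]>120)
E
python3 - <<'E'
from m import *
import pickle
s=pickle.load(open("pics/w0.pkl","rb"))
for n,C,box in (("w0",cal("wrist",s),(320,200,400,310)),("top0",cal("top"),(330,155,390,200)),("side0",cal("side"),(330,175,390,215))):
    im=cv2.imread(f"pics/{n}.png");d=np.load(f"pics/{n}.npy");P,c,uv=cloud(C,im,d,box)
    o=orange(c)
    print(n,"orange low",(P[o&(P[:,2]<.2)&(P[:,2]>.16)]).mean(0).round(4),uv[o&(P[:,2]<.2)&(P[:,2]>.16)].mean(0),(o&(P[:,2]<.2)).sum())
    k=o&(P[:,2]>.2);print("orange high",k.sum(),P[k].mean(0).round(4) if k.any() else "",uv[k].mean(0) if k.any() else "")
    k=(P[:,2]>.212)&(P[:,2]<.26)&(c.max(1)<60);Q=P[k];m=Q.mean(0);w,v=np.linalg.eigh(np.cov(Q[:,:2].T));a=v[:,1]*np.sign(-v[1,1]);t=(Q[:,:2]-m[:2])@a
    print("sleeve n",k.sum(),m.round(4),"dir deg",np.degrees(np.arctan2(a[1],a[0])).round(1),"ends",(m[:2]+a*t.min()).round(4),(m[:2]+a*t.max()).round(4),"top z",np.percentile(Q[:,2],90).round(4))
    k=P[:,2]>.205;print("all high n",k.sum(),P[k].min(0).round(3),P[k].max(0).round(3))
E
```

```text
w0 orange low [0.5829 0.0638 0.1867] [361.18987342 224.62025316] 203
orange high 21 [0.6066 0.0082 0.2557] [349.9047619  281.28571429]
sleeve n 688 [0.5998 0.0357 0.2308] dir deg -62.3 ends [0.5846 0.0647] [0.6151 0.0065] top z 0.2334
all high n 1143 [ 0.438 -0.015  0.205] [0.636 0.126 0.564]
top0 orange low [0.5825 0.0622 0.1851] [346.74576271 185.22033898] 61
orange high 7 [0.5861 0.013  0.3431] [371.42857143 167.85714286]
sleeve n 213 [0.5991 0.035  0.2293] dir deg -64.0 ends [0.5849 0.0642] [0.614  0.0043] top z 0.2329
all high n 328 [ 0.355 -0.016  0.206] [0.634 0.122 1.072]
side0 orange low [nan nan nan] [nan nan] 0
orange high 4 [ 0.6195 -0.0089  0.2238] [368.5  198.75]
sleeve n 5 [0.6013 0.0204 0.22  ] dir deg -59.7 ends [0.5958 0.0298] [0.6071 0.0105] top z 0.2216
all high n 410 [ 0.203 -0.579  0.205] [0.635 0.072 0.841]<stdin>:7: RuntimeWarning: Mean of empty slice.
  ret = um.true_divide(
```

Request:
jog_arm(
  commands=[-0.25, 0.14, 0, 0.3, -0.473, 0.282, 0, 0.6, -0.473, 0.282, 0.3, 0.6, -0.473, 0.282, 0.6, 0.6, -0.473, 0.282, 0.7, 0.6, -0.473, 0.282, 0.7, 0.6],
)

```text
clock: 3.15
tool_pos: [0.5899, 0.0517, 0.2787]
orientation: [[-0.452, 0.892, -0.005], [0.892, 0.452, 0.0], [0.003, -0.005, -1.0]]
wrist_force: [-0.6, -0.0, 1.0]
gripper_width: 0.0852
grasp_force: 0.0
```

```bash
python3 - <<'E'
from m import *
s=env.sense();im,d=eyes.grab_frame("wrist");cv2.imwrite("pics/w1.png",im)
C=cal("wrist",s);print(s["tool_pos"].round(4),s["orientation"][:,:2].round(3).tolist())
P,c,uv=cloud(C,im,d,(200,150,440,400))
g=np.array([.5908,.0524]);near=np.linalg.norm(P[:,:2]-g,axis=1)<.1
k=near&(P[:,2]>.222)&(P[:,2]<.25)&(c.max(1)<60);Q=P[k];m=Q.mean(0);w,v=np.linalg.eigh(np.cov(Q[:,:2].T));a=v[:,1]*np.sign(-v[1,1]);t=(Q[:,:2]-m[:2])@a
print(k.sum(),m.round(4),np.degrees(np.arctan2(a[1],a[0])),(m[:2]+a*t.min()).round(4),(m[:2]+a*t.max()).round(4),np.percentile(Q[:,2],[50,90,98]).round(4))
o=orange(c)&near&(P[:,2]<.2)&(P[:,2]>.16)
(x,y),r=cv2.minEnclosingCircle(P[o][:,:2].astype(np.float32));print("ring",x,y,r,o.sum())
E
```

```text
[0.5899 0.0517 0.2787] [[-0.452, 0.892], [0.892, 0.452], [0.003, -0.005]]
2251 [0.6021 0.0377 0.2308] -61.87830173088943 [0.5872 0.0655] [0.6184 0.0071] [0.2314 0.2332 0.2339]
ring 0.5901327133178711 0.0620511919260025 0.01632998324930668 57
```

View pics/w1.png

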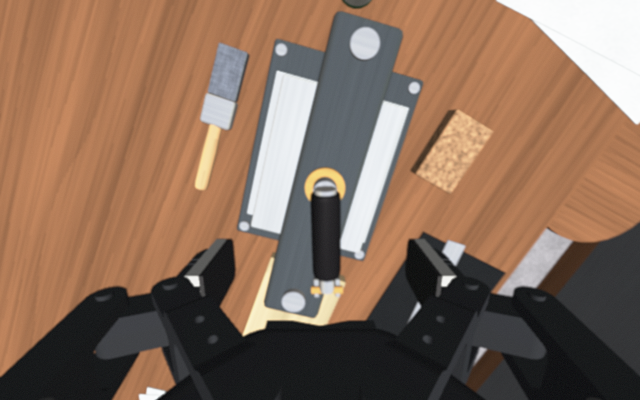

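The sleeve sits at about (326,235), almost centred between the fingers, with the ring at (325,186). I'll descend and close on it.

Request:
jog_arm(
  commands=[0, 0.016, 0.15, 0, 0, 0.016, 0.3, 0, 0, 0.016, 0.37, 0, 0, 0.016, 0.37, 0, 0, 0.016, 0.37, 0],
)

```text
clock: 3.82
tool_pos: [0.595, 0.0528, 0.2097]
orientation: [[-0.451, 0.893, 0.004], [0.893, 0.451, 0.0], [-0.002, 0.003, -1.0]]
wrist_force: [0.6, 0.2, -0.1]
gripper_width: 0.0848
grasp_force: 0.0
```

Request:
jog_arm(
  commands=[0, 0, 0, 0, 0, 0, 0, 0, 0, 0, 0, 0, 0, 0, 0, 0, 0, 0, 0, 0, 0, 0, 0, 0],
  grip=1,
)

```text
clock: 4.58
tool_pos: [0.5936, 0.0526, 0.2074]
orientation: [[-0.45, 0.893, -0.001], [0.893, 0.45, -0.0], [0.0, -0.001, -1.0]]
wrist_force: [-2.8, -0.9, 1.7]
gripper_width: 0.0202
grasp_force: 58.6
```

Request:
jog_arm(
  commands=[-0.009, 0, -0.057, 0, -0.028, 0, -0.112, 0, -0.055, 0, -0.162, 0, -0.092, 0, -0.207, 0, -0.135, 0, -0.245, 0, -0.184, 0, -0.275, 0, -0.238, 0, -0.296, 0, -0.295, 0, -0.307, 0, -0.352, 0, -0.308, 0, -0.352, 0, -0.308, 0, -0.352, 0, -0.308, 0],
)

```text
clock: 5.95
tool_pos: [0.6268, -0.0107, 0.2728]
orientation: [[-0.45, 0.893, 0.007], [0.893, 0.45, -0.001], [-0.004, 0.006, -1.0]]
wrist_force: [0.8, 0.1, 0.8]
gripper_width: -0.0002
grasp_force: 0.1
```

```bash
python3 - <<'E'
from m import *
for n,(u0,v0,u1,v1) in (("side",(300,130,440,260)),("top",(280,110,420,240))):
    im,d=eyes.grab_frame(n);np.save(f"pics/{n}1.npy",d);cv2.imwrite(f"pics/{n}1.png",im)
a=cv2.imread("pics/side1.png")[130:260,300:440];b=cv2.imread("pics/top1.png")[110:240,280:420]
cv2.imwrite("pics/crop1.png",cv2.resize(np.hstack([a,b]),None,fx=800/280,fy=800/280,interpolation=cv2.INTER_CUBIC))
E
```

```text
(no output)
```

View pics/crop1.png

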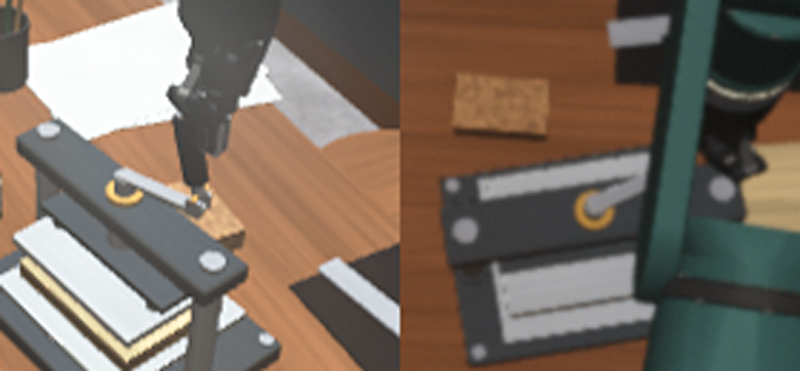

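The fingers have shut empty. In the side crop the handle stands nearly upright, from (200,197) to (180,115), leaning a little. I'll lift clear and measure it.

Request:
jog_arm(
  commands=[0, 0, -0.2, 0, 0, 0, -0.45, 0, 0, 0, -0.7, 0, 0.25, 0, -0.7, 0, 0.25, 0, -0.7, 0, 0.25, 0, -0.7, 0],
  grip=-1,
)

```text
clock: 6.8
tool_pos: [0.603, 0.0346, 0.4093]
orientation: [[-0.451, 0.893, 0.001], [0.893, 0.451, -0.0], [-0.001, 0.001, -1.0]]
wrist_force: [-0.0, 0.8, 0.9]
gripper_width: 0.0852
grasp_force: 0.0
```

```bash
python3 - <<'E'
from m import *
s=env.sense();ims=[]
for n in ("wrist","side"):
    s=env.sense();im,d=eyes.grab_frame(n);C=cal(n,s)
    c0=proj(C,[[.618,.008,.25]])[0].astype(int);print(n,c0)
    u,v=c0;b=(max(u-60,0),max(v-60,0),u+60,min(v+60,400));P,c,uv=cloud(C,im,d,b)
    k=(np.linalg.norm(P[:,:2]-[.618,.008],axis=1)<.07)&(P[:,2]>.225)&(P[:,2]<.31)&(c.max(1)<70)
    Q=P[k];m=Q.mean(0);w,v_=np.linalg.eigh(np.cov(Q.T));print(k.sum(),m.round(4),v_[:,2].round(3),w.round(6),Q.min(0).round(4),Q.max(0).round(4))
    top=Q[Q[:,2]>np.percentile(Q[:,2],95)-.003];print("top",top.mean(0).round(4))
    ims.append(cv2.resize(im[max(v-60,0):v+60,u-60:u+60],(400,400),interpolation=cv2.INTER_CUBIC))
cv2.imwrite("pics/crop2.png",np.hstack(ims))
E
```

```text
wrist [320 206]
7 [0.6088 0.0193 0.2957] [-0.649 -0.757  0.082] [0.0e+00 1.0e-06 4.5e-05] [0.6042 0.0131 0.2941] [0.6147 0.0243 0.2968]
top [0.6088 0.0193 0.2957]
side [365 186]
16 [ 0.6131 -0.0007  0.2465] [-0.277  0.48   0.832] [3.00e-06 1.80e-05 1.19e-04] [ 0.6079 -0.0107  0.2381] [0.6242 0.0098 0.2705]
top [0.6084 0.0075 0.2657]
```

View pics/crop2.png

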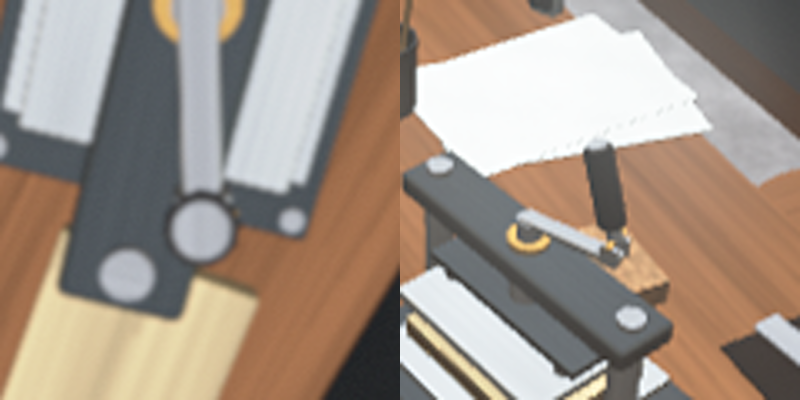

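The wrist crop (left) shows the round end cap at (201,229), just hub-side of the elbow. The side crop (right) shows the handle almost upright, from (615,245) to (598,145). I'll locate the cap.

```bash
python3 - <<'E'
from m import *
s=env.sense();C=cal("wrist",s)
p=(260+201*.3,146+229*.3);q=(305+198*.3,126+145*.3)
print(s["tool_pos"],onz(C,p,.302),onz(C,p,.296),"tri",meet(C,p,cal("side"),q))
print("hub px",onz(C,(260+198*.3,146+8*.3),.182))
E
```

```text
[0.60329167 0.03396373 0.40828842] [0.61395976 0.01541588 0.302     ] [0.61491113 0.01355806 0.296     ] tri (array([0.61450965, 0.01458245, 0.29957225]), np.float64(0.000355069346628796))
hub px [0.59150459 0.05785953 0.182     ]
```

Request:
jog_arm(
  commands=[-0.135, 0, 0, 0, -0.135, 0.003, 0.25, 0, -0.135, 0.003, 0.5, 0, -0.135, 0.003, 0.71, 0, -0.135, 0.003, 0.71, 0, -0.135, 0.003, 0.71, 0],
)

```text
clock: 7.65
tool_pos: [0.6167, 0.0101, 0.2688]
orientation: [[-0.45, 0.893, 0.003], [0.893, 0.45, -0.0], [-0.001, 0.002, -1.0]]
wrist_force: [-0.0, 0.6, 0.9]
gripper_width: 0.0854
grasp_force: 0.0
```

Request:
jog_arm(
  commands=[0, 0, 0, 0, 0, 0, 0, 0, 0, 0, 0, 0, 0, 0, 0, 0, 0, 0, 0, 0, 0, 0, 0, 0],
  grip=1,
)

```text
clock: 8.4
tool_pos: [0.6158, 0.0107, 0.2678]
orientation: [[-0.45, 0.893, 0.001], [0.893, 0.45, -0.0], [-0.0, 0.001, -1.0]]
wrist_force: [-2.6, -0.7, 4.5]
gripper_width: 0.0206
grasp_force: 58.7
```

Request:
jog_arm(
  commands=[-0.03, 0, -0.005, 0, -0.06, 0, -0.01, 0, -0.09, 0, -0.01, 0, -0.12, 0, -0.01, 0, -0.12, 0, -0.01, 0, -0.12, 0, -0.01, 0],
)

```text
clock: 9.15
tool_pos: [0.6257, -0.0087, 0.2687]
orientation: [[-0.452, 0.892, -0.003], [0.892, 0.452, 0.004], [0.005, -0.001, -1.0]]
wrist_force: [-3.9, 4.2, 2.9]
gripper_width: 0.0201
grasp_force: 62.0
```

Request:
jog_arm(
  commands=[-0.02, 0, 0, 0, -0.03, 0, 0, 0, -0.03, 0, 0, 0, -0.03, 0, 0, 0],
)

```text
clock: 9.65
tool_pos: [0.6263, -0.0098, 0.2686]
orientation: [[-0.456, 0.89, -0.008], [0.89, 0.456, 0.012], [0.014, -0.002, -1.0]]
wrist_force: [-9.5, 12.8, 5.5]
gripper_width: 0.0202
grasp_force: 62.0
```

```bash
python3 - <<'E'
from m import *
im,d=eyes.grab_frame("side")
cv2.imwrite("pics/crop3.png",cv2.resize(im[130:230,310:430],None,fx=5,fy=5,interpolation=cv2.INTER_CUBIC))
E
```

```text
(no output)
```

View pics/crop3.png

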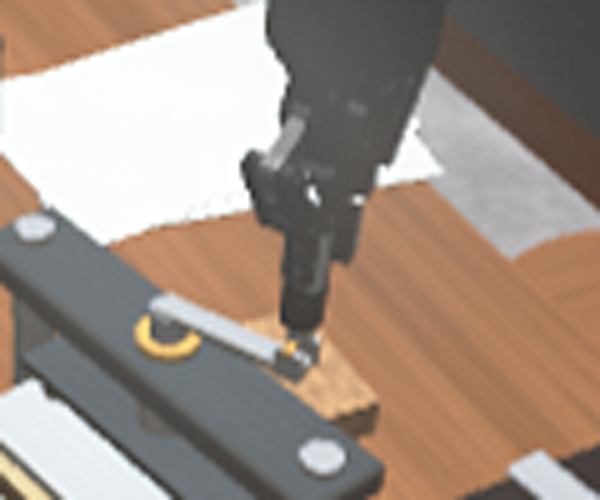

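The handle stands on its stop (force rises steeply). The script below tabulates circle rows for the cranking.

```bash
python3 - <<'E'
import numpy as np
R=77
P=lambda f:np.round([(83-R*np.cos(f))/200,-R*np.sin(f)/200],3)
for i in range(16):
    f0=i*1.0;o=P(f0) if i else np.zeros(2)
    print(f0,", ".join("%g, %g, 0, 0"%tuple(np.round(P(f0+.2*k)-o,3)) for k in range(1,6)))
E
```

```text
0.0 0.038, -0.076, 0, 0, 0.06, -0.15, 0, 0, 0.097, -0.217, 0, 0, 0.147, -0.276, 0, 0, 0.207, -0.324, 0, 0
1.0 0.068, -0.035, 0, 0, 0.143, -0.055, 0, 0, 0.219, -0.061, 0, 0, 0.295, -0.051, 0, 0, 0.368, -0.026, 0, 0
2.0 0.067, 0.039, 0, 0, 0.124, 0.09, 0, 0, 0.17, 0.152, 0, 0, 0.203, 0.221, 0, 0, 0.221, 0.296, 0, 0
3.0 0.003, 0.076, 0, 0, -0.009, 0.152, 0, 0, -0.036, 0.224, 0, 0, -0.076, 0.29, 0, 0, -0.129, 0.345, 0, 0
4.0 -0.063, 0.045, 0, 0, -0.134, 0.075, 0, 0, -0.209, 0.092, 0, 0, -0.286, 0.093, 0, 0, -0.361, 0.078, 0, 0
5.0 -0.071, -0.029, 0, 0, -0.135, -0.071, 0, 0, -0.19, -0.126, 0, 0, -0.232, -0.19, 0, 0, -0.261, -0.261, 0, 0
6.0 -0.014, -0.076, 0, 0, -0.012, -0.153, 0, 0, 0.004, -0.228, 0, 0, 0.035, -0.298, 0, 0, 0.08, -0.361, 0, 0
7.0 0.056, -0.053, 0, 0, 0.121, -0.093, 0, 0, 0.193, -0.12, 0, 0, 0.269, -0.131, 0, 0, 0.346, -0.128, 0, 0
8.0 0.075, 0.019, 0, 0, 0.144, 0.052, 0, 0, 0.205, 0.098, 0, 0, 0.256, 0.156, 0, 0, 0.295, 0.222, 0, 0
9.0 0.024, 0.073, 0, 0, 0.034, 0.149, 0, 0, 0.028, 0.226, 0, 0, 0.007, 0.3, 0, 0, -0.028, 0.368, 0, 0
10.0 -0.048, 0.06, 0, 0, -0.107, 0.11, 0, 0, -0.175, 0.146, 0, 0, -0.248, 0.169, 0, 0, -0.325, 0.176, 0, 0
11.0 -0.076, -0.008, 0, 0, -0.149, -0.031, 0, 0, -0.217, -0.068, 0, 0, -0.275, -0.118, 0, 0, -0.323, -0.178, 0, 0
12.0 -0.034, -0.069, 0, 0, -0.055, -0.143, 0, 0, -0.06, -0.22, 0, 0, -0.05, -0.296, 0, 0, -0.024, -0.369, 0, 0
13.0 0.039, -0.066, 0, 0, 0.09, -0.123, 0, 0, 0.152, -0.169, 0, 0, 0.222, -0.201, 0, 0, 0.296, -0.219, 0, 0
14.0 0.077, -0.003, 0, 0, 0.153, 0.009, 0, 0, 0.225, 0.037, 0, 0, 0.29, 0.078, 0, 0, 0.345, 0.131, 0, 0
15.0 0.044, 0.063, 0, 0, 0.075, 0.133, 0, 0, 0.091, 0.209, 0, 0, 0.091, 0.285, 0, 0, 0.077, 0.361, 0, 0
```

Request:
jog_arm(
  commands=[0.03, 0, 0, 0, 0.038, -0.076, 0, 0, 0.06, -0.15, 0, 0, 0.097, -0.217, 0, 0, 0.147, -0.276, 0, 0, 0.207, -0.324, 0, 0],
)

```text
clock: 10.45
tool_pos: [0.5546, -0.0085, 0.2688]
orientation: [[-0.45, 0.893, 0.005], [0.893, 0.45, 0.0], [-0.002, 0.005, -1.0]]
wrist_force: [6.2, 0.2, 1.3]
gripper_width: 0.0206
grasp_force: 61.6
```

Request:
jog_arm(
  commands=[0.068, -0.035, 0, 0, 0.143, -0.055, 0, 0, 0.219, -0.061, 0, 0, 0.295, -0.051, 0, 0, 0.368, -0.026, 0, 0],
)

```text
clock: 11.08
tool_pos: [0.5152, 0.0536, 0.2688]
orientation: [[-0.448, 0.894, 0.0], [0.894, 0.448, -0.003], [-0.003, -0.001, -1.0]]
wrist_force: [1.3, -5.4, 1.9]
gripper_width: 0.0206
grasp_force: 61.5
```

```bash
cat >f.py <<'E'
from h import *
s=env.sense();d=s["tool_pos"][:2]-[.592,.0575];r=np.linalg.norm(d);a=np.arctan2(d[1],d[0]);F=s["wrist_force"][:2]
print("t",s["clock"],"r",r.round(4),"adv",round((-1.1-a)%(2*np.pi),3),"tang",round(-(F@[np.sin(a),-np.cos(a)]),2),"rad",round(F@d/r,2),s["joint_positions"].round(0))
E
python3 f.py
```

```text
t 11.075 r 0.0769 adv 1.991 tang 5.48 rad -1.02 [ -0.   1.  79.  -0. 100. -27.]
```

Request:
jog_arm(
  commands=[0.067, 0.039, 0, 0, 0.124, 0.09, 0, 0, 0.17, 0.152, 0, 0, 0.203, 0.221, 0, 0, 0.221, 0.296, 0, 0],
)

```text
clock: 11.7
tool_pos: [0.5478, 0.12, 0.2687]
orientation: [[-0.449, 0.893, -0.002], [0.893, 0.449, -0.003], [-0.002, -0.003, -1.0]]
wrist_force: [0.0, -6.8, 3.6]
gripper_width: 0.0206
grasp_force: 61.6
```

```bash
python3 f.py
```

```text
t 11.7 r 0.0765 adv 2.997 tang 3.89 rad -5.52 [  7.   6.  73.  -0. 101. -20.]
```

Request:
jog_arm(
  commands=[0.003, 0.076, 0, 0, -0.009, 0.152, 0, 0, -0.036, 0.224, 0, 0, -0.076, 0.29, 0, 0, -0.129, 0.345, 0, 0],
)

```text
clock: 12.32
tool_pos: [0.6196, 0.1274, 0.2687]
orientation: [[-0.449, 0.893, -0.006], [0.893, 0.449, -0.004], [-0.0, -0.007, -1.0]]
wrist_force: [-7.8, -6.4, 5.3]
gripper_width: 0.0204
grasp_force: 62.1
```

```bash
python3 f.py
```

```text
t 12.325 r 0.0751 adv 3.989 tang 4.88 rad -8.82 [  7.  16.  62.  -0. 103. -20.]
```

Request:
jog_arm(
  commands=[-0.063, 0.045, 0, 0, -0.134, 0.075, 0, 0, -0.209, 0.092, 0, 0, -0.286, 0.093, 0, 0, -0.361, 0.078, 0, 0],
)

```text
clock: 12.95
tool_pos: [0.6645, 0.0729, 0.2686]
orientation: [[-0.452, 0.892, -0.01], [0.892, 0.452, 0.003], [0.007, -0.007, -1.0]]
wrist_force: [-11.6, 2.9, 4.9]
gripper_width: 0.0205
grasp_force: 62.3
```

```bash
python3 f.py
```

```text
t 12.95 r 0.0741 adv 4.974 tang 5.27 rad -10.73 [  1.  21.  55.   0. 104. -26.]
```

Request:
jog_arm(
  commands=[-0.066, -0.038, 0, 0, -0.13, -0.08, 0, 0, -0.185, -0.135, 0, 0, -0.227, -0.199, 0, 0, -0.256, -0.27, 0, 0],
)

```text
clock: 13.58
tool_pos: [0.6431, 0.0043, 0.2687]
orientation: [[-0.453, 0.891, 0.002], [0.891, 0.453, 0.006], [0.004, 0.004, -1.0]]
wrist_force: [0.6, 6.2, 3.3]
gripper_width: 0.0203
grasp_force: 61.7
```

```bash
python3 f.py
```

```text
t 13.575 r 0.0738 adv 5.989 tang 4.68 rad -4.07 [ -5.  17.  60.   0. 103. -32.]
```

Request:
jog_arm(
  commands=[-0.014, -0.076, 0, 0, -0.012, -0.153, 0, 0, 0.004, -0.228, 0, 0, 0.035, -0.298, 0, 0, 0.08, -0.361, 0, 0],
)

```text
clock: 14.2
tool_pos: [0.573, -0.0155, 0.2688]
orientation: [[-0.451, 0.892, 0.006], [0.892, 0.451, 0.002], [-0.001, 0.007, -1.0]]
wrist_force: [7.4, 2.8, 0.6]
gripper_width: 0.0204
grasp_force: 61.6
```

```bash
python3 f.py
```

```text
t 14.2 r 0.0754 adv 0.725 tang 6.44 rad -4.62 [ -7.   8.  72.   0. 101. -34.]
```

Request:
jog_arm(
  commands=[0.056, -0.053, 0, 0, 0.121, -0.093, 0, 0],
)

```text
clock: 14.45
tool_pos: [0.5459, -0.0033, 0.2688]
orientation: [[-0.45, 0.893, 0.007], [0.893, 0.45, 0.0], [-0.003, 0.006, -1.0]]
wrist_force: [7.9, -1.0, 0.7]
gripper_width: 0.0205
grasp_force: 61.5
```

```bash
python3 f.py
```

```text
t 14.45 r 0.0763 adv 1.119 tang 6.95 rad -3.99 [ -6.   4.  75.   0. 100. -33.]
```

Request:
jog_arm(
  commands=[0.072, -0.027, 0, 0, 0.148, -0.038, 0, 0],
)

```text
clock: 14.7
tool_pos: [0.5258, 0.0184, 0.2688]
orientation: [[-0.449, 0.894, 0.007], [0.894, 0.449, -0.003], [-0.006, 0.005, -1.0]]
wrist_force: [8.1, -4.5, -0.5]
gripper_width: 0.0202
grasp_force: 61.4
```

```bash
python3 f.py
```

```text
t 14.7 r 0.0769 adv 1.508 tang 7.98 rad -4.69 [ -4.   1.  78.  -0. 100. -31.]
```

Request:
jog_arm(
  commands=[0.038, 0, 0, 0, 0.077, 0.003, 0, 0],
)

```text
clock: 14.95
tool_pos: [0.5194, 0.0318, 0.2688]
orientation: [[-0.448, 0.894, 0.006], [0.894, 0.448, -0.004], [-0.007, 0.003, -1.0]]
wrist_force: [6.5, -6.4, -0.9]
gripper_width: 0.0203
grasp_force: 61.3
```

```bash
python3 f.py
```

```text
t 14.95 r 0.077 adv 1.701 tang 8.19 rad -4.04 [ -3.   1.  79.  -0. 100. -29.]
```

Request:
jog_arm(
  commands=[0, 0, 0, 0, 0, 0, 0, 0, 0, 0, 0, 0, 0, 0, 0, 0, 0, 0, 0, 0, 0, 0, 0, 0, 0, 0, 0, 0, 0, 0, 0, 0],
)

```text
clock: 15.95
tool_pos: [0.5191, 0.0326, 0.2688]
orientation: [[-0.449, 0.893, 0.005], [0.893, 0.449, -0.002], [-0.004, 0.004, -1.0]]
wrist_force: [5.5, -3.4, 1.3]
gripper_width: 0.0205
grasp_force: 61.3
```

```bash
python3 f.py
```

```text
t 15.95 r 0.077 adv 1.712 tang 4.99 rad -4.14 [ -3.   1.  79.  -0. 100. -29.]
```

Request:
jog_arm(
  commands=[0, 0, 0, 0, 0, 0, 0, 0, 0, 0, 0, 0, 0, 0, 0, 0, 0, 0, 0, 0, 0, 0, 0, 0, 0, 0, 0, 0, 0, 0, 0, 0],
)

```text
clock: 16.95
tool_pos: [0.5191, 0.0326, 0.2688]
orientation: [[-0.449, 0.893, 0.005], [0.893, 0.449, -0.002], [-0.004, 0.004, -1.0]]
wrist_force: [5.3, -2.9, 0.5]
gripper_width: 0.0205
grasp_force: 61.3
```

```bash
python3 f.py
```

```text
t 16.95 r 0.077 adv 1.712 tang 4.49 rad -4.08 [ -3.   1.  79.  -0. 100. -29.]
```

```bash
python3 - <<'E'
import numpy as np
from h import env
p=np.array([(.6263,-.0098),(.5546,-.0085),(.5152,.0536),(.5478,.12),(.6196,.1274),(.6645,.0729),(.6431,.0043),(.573,-.0155),(.5459,-.0033),(.5258,.0184),(.5194,.0318)])
x=np.linalg.lstsq(np.c_[2*p,np.ones(len(p))],(p**2).sum(1),rcond=None)[0];c=x[:2];r=np.sqrt(x[2]+c@c)
t=env.sense()["tool_pos"][:2];d=t-c;R=env.sense()["orientation"]
print(c,r,(np.linalg.norm(p-c,axis=1)-r).round(4),np.degrees(np.arctan2(d[1],d[0])),np.degrees(np.arctan2(R[1,0],R[0,0])))
E
```

```text
[0.59050807 0.05768461] 0.07553279152027301 [ 0.0009 -0.0002 -0.0001  0.      0.      0.     -0.0006 -0.0003  0.
  0.0002  0.0001] -160.6292189692221 116.69160651397164
```

Request:
jog_arm(
  commands=[0, 0, 0, -0.3, 0, 0, 0, -0.6, 0, 0, 0, -0.92, 0, 0, 0, -0.92],
)

```text
clock: 17.45
tool_pos: [0.5203, 0.0336, 0.2688]
orientation: [[-0.813, 0.582, 0.008], [0.582, 0.813, 0.0], [-0.006, 0.005, -1.0]]
wrist_force: [8.9, -1.1, -0.3]
gripper_width: 0.0203
grasp_force: 61.3
```

Request:
jog_arm(
  commands=[0, 0, 0, -0.3, 0, 0, 0, -0.6, 0, 0, 0, -0.92, 0, 0, 0, -0.92],
)

```text
clock: 17.95
tool_pos: [0.5209, 0.0351, 0.2688]
orientation: [[-0.99, 0.137, 0.009], [0.138, 0.99, 0.003], [-0.009, 0.004, -1.0]]
wrist_force: [11.7, 2.2, -1.0]
gripper_width: 0.0203
grasp_force: 61.4
```

Request:
jog_arm(
  commands=[0, 0, 0, -0.3, 0, 0, 0, -0.6, 0, 0, 0, -0.92, 0, 0, 0, -0.92, 0, 0, 0, -0.92],
)

```text
clock: 18.58
tool_pos: [0.521, 0.0359, 0.2688]
orientation: [[-0.941, -0.337, 0.01], [-0.337, 0.941, 0.005], [-0.011, 0.001, -1.0]]
wrist_force: [11.9, 6.1, -0.8]
gripper_width: 0.0204
grasp_force: 61.4
```

```bash
python3 f.py
```

```text
t 18.575 r 0.0742 adv 1.747 tang -2.38 rad -13.15 [  -2.    1.   79.    0.  100. -112.]
```

Request:
jog_arm(
  commands=[-0.033, 0.008, 0, 0, -0.09, 0.008, 0.002, 0, -0.146, 0.008, 0.013, 0, -0.198, 0.008, 0.034, 0, -0.245, 0.008, 0.064, 0, -0.285, 0.008, 0.103, 0],
)

```text
clock: 19.32
tool_pos: [0.5691, 0.054, 0.2475]
orientation: [[-0.942, -0.334, -0.004], [-0.334, 0.942, -0.001], [0.004, 0.0, -1.0]]
wrist_force: [-4.8, -2.5, 2.7]
gripper_width: 0.0202
grasp_force: 58.4
```

```bash
python3 f.py
```

```text
t 19.325 r 0.0232 adv 1.889 tang 1.77 rad 5.17 [  -0.    8.   74.   -0.   99. -110.]
```

Request:
jog_arm(
  commands=[-0.034, 0, 0.045, 0, -0.058, 0, 0.095, 0, -0.073, 0, 0.15, 0, -0.078, 0, 0.2, 0, -0.078, 0, 0.207, 0, -0.078, 0, 0.207, 0],
)

```text
clock: 20.08
tool_pos: [0.5856, 0.0593, 0.2071]
orientation: [[-0.942, -0.336, 0.002], [-0.336, 0.942, -0.001], [-0.002, -0.002, -1.0]]
wrist_force: [1.6, -1.6, 2.9]
gripper_width: 0.0201
grasp_force: 76.2
```

```bash
python3 f.py
```

```text
t 20.075 r 0.0067 adv 2.317 tang 1.11 rad -1.94 [   0.   10.   76.   -0.   94. -109.]
```

Request:
jog_arm(
  commands=[0, 0, 0.01, 0, 0, 0, 0.02, 0, 0, 0, 0.025, 0, 0, 0, 0.025, 0],
)

```text
clock: 20.58
tool_pos: [0.5851, 0.0593, 0.203]
orientation: [[-0.942, -0.336, 0.002], [-0.336, 0.942, -0.001], [-0.002, -0.001, -1.0]]
wrist_force: [-1.2, -1.6, 5.8]
gripper_width: 0.0202
grasp_force: 81.3
```

Request:
jog_arm(
  commands=[0, 0, 0, 0, 0, 0, 0, 0, 0, 0, 0, 0, 0, 0, 0, 0, 0, 0, -0.2, 0, 0, 0, -0.45, 0, 0, 0, -0.7, 0, 0, 0, -0.7, 0, 0, 0, -0.7, 0],
  grip=-1,
)

```text
clock: 21.7
tool_pos: [0.5847, 0.0596, 0.3414]
orientation: [[-0.942, -0.335, -0.0], [-0.335, 0.942, 0.0], [0.0, 0.0, -1.0]]
wrist_force: [0.3, 0.7, -0.5]
gripper_width: 0.0857
grasp_force: 0.0
```

```bash
python3 - <<'E'
from m import *
s=env.sense();im,d=eyes.grab_frame("wrist");C=cal("wrist",s)
P,c,uv=cloud(C,im,d,(150,50,490,400));u=np.array([-.943,-.332]);hub=np.array([.5905,.0577])
a=(P[:,:2]-hub)@u;b=(P[:,:2]-hub)@[-u[1],u[0]]
dark=c.max(1)<70
for lo in range(-20,90,10):
    k=(a>lo/1e3)&(a<lo/1e3+.01)&(abs(b)<.02)&(P[:,2]>.2)&(P[:,2]<.3)
    if k.sum()>5:print(lo,k.sum(),dark[k].mean().round(2),"z95",np.percentile(P[k,2],95).round(4),"b",b[k].mean().round(4))
v=cv2.imwrite("pics/w3.png",im);side,_=eyes.grab_frame("side");cv2.imwrite("pics/crop4.png",np.hstack([cv2.resize(im,(400,250)),cv2.resize(side[130:230,290:450],(400,250),interpolation=cv2.INTER_CUBIC)]))
E
```

```text
-10 88 0.11 z95 0.249 b -0.0023
0 282 0.85 z95 0.2495 b -0.0027
10 286 0.87 z95 0.2473 b -0.0024
20 303 0.95 z95 0.2448 b -0.002
30 289 0.98 z95 0.2424 b -0.0016
40 295 0.93 z95 0.2397 b -0.0011
50 291 0.88 z95 0.2372 b -0.0008
60 239 0.23 z95 0.2348 b -0.0004
70 296 0.0 z95 0.2275 b -0.0003
80 32 0.0 z95 0.2208 b -0.0018
```

View pics/crop4.png

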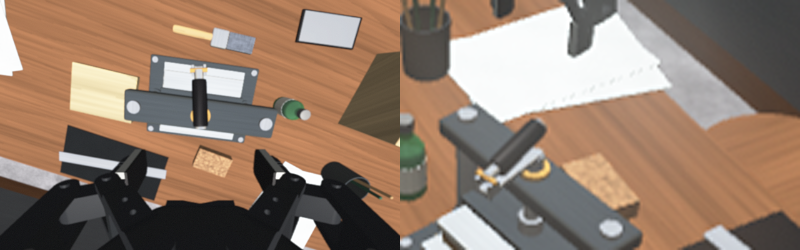

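The views show the handle folded over the arm but still about 14° short of flat: the hub end is at z 0.2495 against the expected 0.233. I'll press it down with shut fingertips.

Request:
jog_arm(
  commands=[0, -0.005, 0, 0, 0, -0.005, 0, 0, 0, -0.005, 0, 0, 0, -0.005, 0, 0, 0, -0.005, 0, 0, 0, -0.005, 0.2, 0, 0, -0.005, 0.4, 0, 0, -0.005, 0.44, 0, 0, -0.005, 0.47, 0, 0, -0.005, 0.5, 0, 0, -0.005, 0.52, 0, 0, -0.005, 0.53, 0, 0, -0.005, 0.53, 0],
  grip=1,
)

```text
clock: 23.42
tool_pos: [0.5852, 0.0586, 0.2361]
orientation: [[-0.942, -0.335, 0.001], [-0.335, 0.942, -0.0], [-0.0, -0.0, -1.0]]
wrist_force: [0.6, 1.0, 1.1]
gripper_width: -0.0002
grasp_force: 0.4
```

Request:
jog_arm(
  commands=[0, 0, 0.01, 0, 0, 0, 0.02, 0, 0, 0, 0.025, 0, 0, 0, 0.025, 0],
)

```text
clock: 23.92
tool_pos: [0.585, 0.0587, 0.2309]
orientation: [[-0.942, -0.335, -0.0], [-0.335, 0.942, 0.0], [0.0, 0.0, -1.0]]
wrist_force: [1.2, 1.0, 0.9]
gripper_width: -0.0003
grasp_force: 0.4
```

Request:
jog_arm(
  commands=[0, 0, 0.01, 0, 0, 0, 0.02, 0, 0, 0, 0.02, 0, 0, 0, 0.02, 0],
)

```text
clock: 24.42
tool_pos: [0.5853, 0.0585, 0.2298]
orientation: [[-0.942, -0.335, 0.003], [-0.335, 0.942, -0.0], [-0.003, -0.001, -1.0]]
wrist_force: [-1.5, 0.1, 9.0]
gripper_width: 0.0001
grasp_force: 4.4
```

The force rises, so the handle is at the stop. I'll lift off and check.

Request:
jog_arm(
  commands=[0, 0, -0.2, 0, 0, 0, -0.5, 0, 0, 0, -0.6, 0, 0, 0, -0.6, 0, 0, 0, -0.6, 0],
)

```text
clock: 25.05
tool_pos: [0.5846, 0.0586, 0.3446]
orientation: [[-0.942, -0.335, -0.004], [-0.335, 0.942, 0.0], [0.004, 0.001, -1.0]]
wrist_force: [-0.0, 0.8, 0.6]
gripper_width: 0.0001
grasp_force: 0.0
```

```bash
python3 - <<'E'
from m import *
s=env.sense();im,d=eyes.grab_frame("wrist");C=cal("wrist",s)
P,c,uv=cloud(C,im,d,(150,50,490,400));u=np.array([-.943,-.332]);hub=np.array([.5905,.0577])
a=(P[:,:2]-hub)@u;b=(P[:,:2]-hub)@[-u[1],u[0]]
for lo in range(-10,70,10):
    k=(a>lo/1e3)&(a<lo/1e3+.01)&(abs(b)<.02)&(P[:,2]>.2)&(P[:,2]<.3)
    if k.sum()>5:print(lo,k.sum(),"z95",np.percentile(P[k,2],95).round(4),"b",b[k].mean().round(4))
print(s["wrist_force"])
E
```

```text
-10 146 z95 0.2316 b -0.0028
0 229 z95 0.2318 b -0.0027
10 243 z95 0.2319 b -0.0021
20 247 z95 0.2317 b -0.002
30 263 z95 0.2318 b -0.0015
40 257 z95 0.2321 b -0.0011
50 276 z95 0.2318 b -0.0005
60 215 z95 0.228 b -0.0005
[-0.01536923  0.81518067  0.64100048]
```

```bash
python3 -c "
from workcell import env
print(env.finish_job())"
```

```text
the job is handed in; nothing more can be done
None
```

I cranked the press until it held the panel, with the crank at about 8.2 N while turning, then folded the handle flat, let go and handed the job in at about 25 s; the hand-in gave no verdict.

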